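# Sort flanged cartridges by size into a T-slot magazine and swing its hasp shut

## Task

Sort the three look-alike steel cartridges by size into the magazine: the two large ones into the wide row with the blue lips, the small one into the narrow row with the white lips. Set each upright on the apron and slide its foot in under the lips, gently and fully home, until it touches the back wall or the cartridge ahead of it. Then swing the hasp round across the mouths until its hooked end is at the catch post; leave the beaker and the two amber vials where they are.

Things in the scene. Friction and masses are not known exactly. Their poses are not given: they have to be found in the camera images.
- magazine: fixed grey magazine, plate 114 x 136 mm (x -70 to +44, y -64 to +72 mm), 6 mm thick; origin on the table, x points into the rows. Two T-slot rows along x: a wide one (blue lips, middle y = +24, 31 mm wide) and a narrow one (white lips, y = -26, 25 mm wide), open at the front end (-x), back wall at x = +36. Lip gap 15.5 mm, lips 13.5 to 16.5 mm above the table
- mouth_wide (a point): front edge of the wide row's walls on its floor (x = -22, y = +24, z = 6 mm); lips begin 4 mm further in. In front lies a free apron of the plate, level with the floor, to x = -70, with two short flared guides 6 mm high beside the mouth
- mouth_narrow (a point): the same for the narrow row (x = -22, y = -26, z = 6 mm). A foot (5 mm thick) slides in along the floor under the lips, whose underside is 7.5 mm above the floor; the stem stands up through the lip gap
- seat_wide_back (a point): the foot's place (middle of its underside, on the row's floor, z = 6 mm) of a large cartridge that touches the back wall of the wide row; axes as the magazine's: x = +22, y = +24
- seat_wide_front (a point): the foot's place (middle of its underside, on the row's floor, z = 6 mm) of a large cartridge that touches the one at the back; axes as the magazine's: x = -6, y = +24
- seat_narrow (a point): the foot's place (middle of its underside, on the row's floor, z = 6 mm) of a small cartridge that touches the back wall of the narrow row; axes as the magazine's: x = +25, y = -26
- large_a: first large steel cartridge standing upright: foot disc 28 mm wide and 5 mm thick, above it a round stem 12 mm wide with a black ring near the top, 44 mm high in all; origin under the middle of its foot, z up
- large_b: second large, like the first steel cartridge standing upright: foot disc 28 mm wide and 5 mm thick, above it a round stem 12 mm wide with a black ring near the top, 44 mm high in all; origin under the middle of its foot, z up
- small_c: the small, a look-alike steel cartridge standing upright: foot disc 22 mm wide and 5 mm thick, above it a round stem 12 mm wide with a black ring near the top, 36 mm high in all; origin under the middle of its foot, z up
- gate (a joint): angle of the swing hasp, a flat steel bar 5 mm thick and 8 mm high (z = 20.5 to 28.5 mm) that turns level about an upright pivot: 0 = across both mouths with its red hooked end round the catch post, about 1.2 = swung open, pointing mostly to the magazine's -x; it stays where it is left, about 0.6 N at the end
- gate_pivot (a point): pivot of the hasp, at magazine x = -34, y = +62, at the bar's mid height z = 24.5 mm; the catch post stands at x = -25, y = -53, up to z = 35 mm
- gate_end (a point): on the hasp bar near its red hooked end, 118 mm from the pivot
- beaker: clear beaker, 66 mm wide, 78 mm high, a bystander; origin under its middle
- amber_vial_1: amber vial with a black cap, 21 mm wide, 52 mm high, a bystander; origin under its middle
- amber_vial_2: a second such amber vial, a bystander
Things that resemble listed ones, but are neither listed nor needed, are in the scene too. What is shaped like the large_a but red is not meant.

How it is judged:
On the way:
1. all three cartridges stand fully home in their own rows (((distance between large_a and seat_wide_back below 0.004 m and angle between each of large_a, large_b's own z axis and vertical below 0.08 rad and distance between large_b and seat_wide_front below 0.004 m) or (distance between large_b and seat_wide_back below 0.004 m and angle between each of large_b, large_a's own z axis and vertical below 0.08 rad and distance between large_a and seat_wide_front below 0.004 m)) and distance between small_c and seat_narrow below 0.004 m and angle between small_c's own z axis and vertical below 0.08 rad), for 0.2 s.
At the end, for the whole second after the job is handed in: one large cartridge is within 4 mm of the back seat and the other within 4 mm of the front seat of the wide row, the small one within 4 mm of the narrow row's seat, all upright within 0.08 rad and at rest; the hasp is within 0.06 rad of fully shut (all of step 1 and linear speed of each of large_a, large_b, small_c below 0.02 m/s and value of joint gate below 0.06 rad); the robot touches nothing.
It fails at once if a cartridge is rammed: over 80 N between a cartridge and the magazine (contact force between any of large_a, large_b, small_c and magazine above 80 N).
It fails at once if the beaker or an amber vial is moved by more than 20 mm (distance of any of beaker, amber_vial_1, amber_vial_2 from where it was at the start of the episode above 0.02 m).
It also fails if it takes over 70 s, if anything falls off the work surface, if the arm or the gripper's body presses on something with over 40 N, if the wrist force passes 120 N, or if a joint passes its speed limit or range.

## Robot

A 7-joint arm with a two-finger parallel gripper is mounted at the origin on a cart in front of the work surface, level with it; the furniture and walls round the work are solid. World frame = base frame: x ahead of the robot, y to its left, z up, the work surface at z = 0. Lengths are in m, angles in rad, forces in N, time in s.
With the tool pointing down it reaches from about 0.35 to 0.9 m from the base axis. Payload 8.1 kg.
Tool frame: the origin (TCP) lies midway between the tips of the shut fingers; the grasp point (between the pads) lies arm.tcp_to_grasp behind it (arm.tcp_to_grasp is the distance from the TCP to the grasp point, in m); z points along the fingers, y is the line along which they close (so a half turn about z gives the same grasp; the last joint's range is limited). The gripper opens to 92 mm and grips with 3 to 60 N. Pads are 19 mm wide; open, the fingers measure 130 mm over their backs; the gripper's body (75 mm by 190 mm) begins 47 mm behind the grasp point.
Start: joints at [1.232, 0.434, 0.025, 1.573, -0.012, 1.134, -0.075], TCP at [0.146, -0.608, 0.227] pointing down, gripper open.
Joint ranges: [-2.62, 2.62], [-0.44, 2.09], [-1.27, 1.32], [0.08, 2.57], [-1.32, 4.46], [0.12, 2], [-2.74, 2.74]. Speed limits (rad/s): [2.22, 2.22, 3.01, 3.01, 3.14, 3.14, 3.14].

## Interface

Orientations are given as a rotation vector (axis times angle).
In Python, from cell import observe, get_image, arm gives the robot as it stands. The module is installed in compiled form; this text tells all that it offers.
- The arm moves only by the tool drive_tool, never from a script. Its argument "steps" is a list of rows, each a list of 5 numbers: the closure, from 0 (fully open) to 1 (shut), then the shift along the world's x, y, z in mm, then the turn about the world's z in rad. In form: [[hand, x, y, z, roll], ...]. A call has 1 to 20 rows; each row shifts and turns the commanded pose from where the row before left it; what a row does not reach is not made up. A row lasts 1/12 s, in which the tool goes at most 41.7 mm and 7.16 degrees, less where a joint would pass 70% of its speed; a pose out of reach is approached as far as the arm can. A call with a gripper value outside its range is refused whole. The fingers move at their own pace and stop on an object; "grip_force" is the grip in N (left out, the last holds). Time passes only in rows, so rows that do not move let the fingers close. It gives the time, the measured TCP pose, the force, the opening and the grip force at its end, in the units of the state.
- observe(): the state, without advancing time (a new reading comes with each control period).
- get_image(name): name is "side" or "top" or "wrist"; returns a dict with "image" (400x640x3 uint8, red, green, blue), "vfov" (degrees; the focal length in pixels is half the picture's height over the tangent of half this angle, whatever the lens; pixels are square), "cx", "cy" (the principal point, pixels), "xyz" and "attitude" of the camera in the world. Camera axes: x right, y down, z forward; pixel columns grow to the right and rows downward; lengths in m; the calibration is good to about 2 mm. A picture is of the moment at which its call begins. There is no depth.
- arm.sign_off(): hands the job in; it is judged then, once.
The state is a dict: "clock": time; "joints": joint angles; "dq": joint speeds; "joint_efforts": joint torques, N m; "position": TCP position; "ee_rot": TCP orientation; "force": force on the tool from outside, world axes, zero at the start; "ft_torque": the same for the moment, N m; "width": opening from 0.0 (shut) to 1.0 (fully open); "gripper_force": force on a finger pad.
Only numpy, scipy, OpenCV 4.12 (cv2) and the standard library are available. Lean on these libraries where they do the work, as an engineer would, in place of code of your own. Each camera call takes 0.05 s, during which the arm holds its last target. There are 200 camera calls.

## Working session

There is one attempt and no reset: what is moved stays moved. The work goes in short steps, Python scripts to look and compute and a tool call to move; the robot and the scene stay as the last step left them, time stands still between calls to the robot, and variables do not carry over. Pictures are saved under pics/ and viewed, at most 11 in all, crops included, and the job is handed in when it is done.

Besides the shell and the picture viewer there is one more tool, called after "Emit:" as name(argument=value, ...) on one line, values as JSON. drive_tool: Moves the arm, as the interface text tells. Its arguments: {"type":"object","properties":{"steps":{"type":"array"},"grip_force":{"type":"number"}},"required":["steps"]}

```bash
mkdir -p pics; cat > h.py <<'E'
import numpy as np, cv2
from scipy.spatial.transform import Rotation as R
from cell import observe, get_image, arm
import json
def snap(name,tag):
    d=get_image(name); cv2.imwrite(f'pics/{tag}.png',d['image'][:,:,::-1])
    c={k:(np.array(v).tolist()) for k,v in d.items() if k!='image'}; json.dump(c,open(f'pics/{tag}.json','w')); return d
def load(tag): return json.load(open(f'pics/{tag}.json'))
def rot(c):
    a=np.array(c['attitude'],float)
    return a if a.shape==(3,3) else R.from_rotvec(a).as_matrix() if a.size==3 else R.from_quat(a).as_matrix()
def px(c,u,v,z):
    f=200/np.tan(np.radians(c['vfov'])/2)
    d=rot(c)@np.array([(u-c['cx'])/f,(v-c['cy'])/f,1]); o=np.array(c['xyz'])
    return o+d*(z-o[2])/d[2]
def proj(c,p):
    f=200/np.tan(np.radians(c['vfov'])/2); q=rot(c).T@(np.array(p)-np.array(c['xyz'])); return c['cx']+f*q[0]/q[2], c['cy']+f*q[1]/q[2]
E
python3 - <<'E'
from h import *
for n in ['top','side']:
    snap(n,n+'0'); print(load(n+'0'))
o=observe(); print(o); print(arm.tcp_to_grasp)
E
```

```text
{'vfov': 57.21820732169677, 'cx': 318.2723746507903, 'cy': 194.0814569629747, 'xyz': [0.3841433349822757, -0.11467761299687211, 0.8843379709083181], 'attitude': [-2.1019533893597244, 2.167981814314027, -0.14933933872107222]}
{'vfov': 43.088269551168764, 'cx': 322.65016878155956, 'cy': 194.31775315388498, 'xyz': [0.6290637019830226, 0.35250884555649964, 0.8594905330142543], 'attitude': [-0.33247671624706215, -2.939198401936534, 0.820511705590405]}
{'clock': 0.1, 'joints': array([ 1.23239408,  0.43513849,  0.0249527 ,  1.574008  , -0.01160122,
        1.1340035 , -0.07509641]), 'dq': array([-0.00086958, -0.00015022,  0.00162275, -0.00273934, -0.00056568,
        0.00011782,  0.00032491]), 'joint_efforts': array([ 3.34514574e-03, -6.69116735e+01,  9.87960510e-01, -3.15142536e+01,
       -6.05047890e-02,  3.72662453e-02,  7.48748766e-05]), 'position': array([ 0.14586669, -0.60726409,  0.22603169]), 'ee_rot': array([-3.11841735e+00, -3.69303084e-01,  4.44606551e-04]), 'force': array([ 0.10887207, -0.20332745,  0.35820209]), 'ft_torque': array([0.00817991, 0.01371321, 0.03159194]), 'gripper_force': 0.0, 'width': 0.9966139728977591}
0.0188
```

View pics/top0.png

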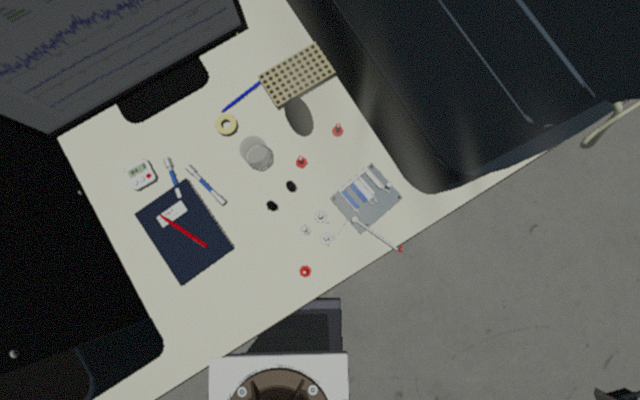

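View pics/side0.png

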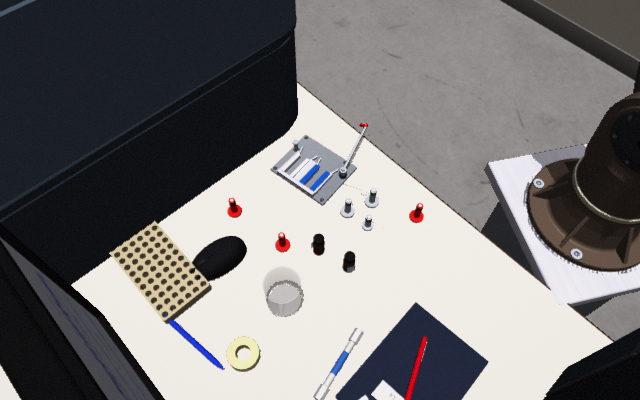

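The top view shows three steel cartridges at (321,217), (306,230) and (326,239). The lookalikes are red ones at (301,162), (338,130) and (305,271). The black-capped vials are at (272,206) and (291,186), the beaker at (257,155), and the magazine at (366,198) with its hasp open towards (400,248). Next I'll check a close crop.

```bash
python3 - <<'E'
from h import *
a=cv2.imread('pics/top0.png')[155:260,285:415]; b=cv2.imread('pics/side0.png')[110:240,260:390]
a=cv2.resize(a,None,fx=4,fy=4,interpolation=3);b=cv2.resize(b,None,fx=4,fy=4,interpolation=3)
# two side by side at 800 wide: scale 3 each
a=cv2.resize(a,(400,323));b=cv2.resize(b,(400,400))
im=np.zeros((400,800,3),np.uint8); im[:323,:400]=a; im[:,400:]=b
cv2.imwrite('pics/crop1.png',im)
E
```

```text
(no output)
```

View pics/crop1.png

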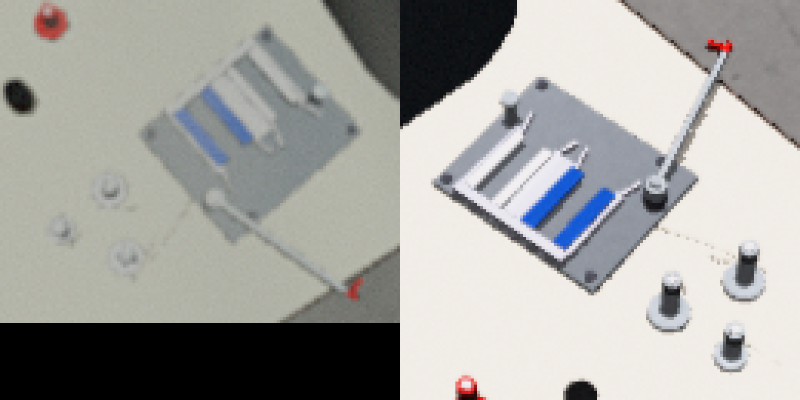

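The crop confirms the set. In the side view the small cartridge is at (368,223), and the two large ones are at (348,208) and (373,198). The magazine's back wall faces lower left with the blue row at the bottom, the hasp's red end is at (364,125), and the catch post is at (295,141). Next I'll compute poses.

```bash
python3 - <<'E'
from h import *
from scipy.optimize import least_squares
T=load('top0');S=load('side0')
k=400/130
tp=lambda x,y:(285+x/k,155+y/k); sp=lambda x,y:(260+(x-400)/k,110+y/k)
C=[((44,-64,6),(265,25),(433,182)),((44,72,6),(138,133),(594,292)),((-70,72,6),(238,240),(697,180)),((-70,-64,6),(360,130),(541,78)),((-25,-53,35),(319,92),(509,96)),]
def mag(p,q): c,s=np.cos(p[2]),np.sin(p[2]); return np.array([p[0]+(c*q[0]-s*q[1])/1e3,p[1]+(s*q[0]+c*q[1])/1e3,q[2]/1e3])
def res(p):
    r=[]
    for q,a,b in C:
        w=mag(p,q); r+=list(np.array(proj(T,w))-tp(*a)); r+=list(np.array(proj(S,w))-sp(*b))
    return r
for g in (0,1.5,3,-1.5):
    s=least_squares(res,[.5,-.2,g]); print(s.cost,s.x)
    if s.cost<60: P=s.x; print(np.round(s.fun,1))
np.save('mag.npy',P)
print('row dir',np.cos(P[2]),np.sin(P[2]))
# cartridge stem tops z & feet
for n,b,sf,h in (('L1',(110,190),(669,306),2),('L2',(126,260),(745,284),2),('s',(62,230),(731,357),2)):
    print(n,px(T,*tp(*b),.020)[:2],px(S,*sp(*sf),.002)[:2])
for n,u in (('b',(285,295)),('v1',(349,264)),('v2',(319,246)),('red1',(283,244)),('red2',(417,215)),('boxcorner',(298,130)),('boxL',(75,283))): print(n,px(S,*u,.0)[:2])
print('end',px(T,*tp(353,290),.0245),px(S,*sp(720,46),.0245))
E
```

```text
13.144017303522393 [ 0.51910194 -0.21204443  0.6786855 ]
[-0.8 -0.3 -1.  -0.9 -1.6  0.5 -0.7 -0.7 -2.7  1.6  0.3 -2.2 -0.1  0.5
 -0.8 -1.9 -0.7 -0.3 -0.4 -0.2]
13.144017303521428 [ 0.51910193 -0.21204443  0.67868554]
[-0.8 -0.3 -1.  -0.9 -1.6  0.5 -0.7 -0.7 -2.7  1.6  0.3 -2.2 -0.1  0.5
 -0.8 -1.9 -0.7 -0.3 -0.4 -0.2]
13.144017303520343 [ 0.51910193 -0.21204443  0.67868553]
[-0.8 -0.3 -1.  -0.9 -1.6  0.5 -0.7 -0.7 -2.7  1.6  0.3 -2.2 -0.1  0.5
 -0.8 -1.9 -0.7 -0.3 -0.4 -0.2]
13.144017303520107 [ 0.51910193 -0.21204443  0.67868552]
[-0.8 -0.3 -1.  -0.9 -1.6  0.5 -0.7 -0.7 -2.7  1.6  0.3 -2.2 -0.1  0.5
 -0.8 -1.9 -0.7 -0.3 -0.4 -0.2]
row dir 0.7783985832486188 0.627770376488524
L1 [ 0.46364611 -0.10893057] [ 0.46273824 -0.10840165]
L2 [ 0.40993892 -0.11945359] [ 0.41133002 -0.11333482]
s [ 0.43416486 -0.07132386] [ 0.43430708 -0.06468639]
b [0.61388629 0.03465599]
v1 [0.48839222 0.0024422 ]
v2 [ 0.53392668 -0.04516542]
red1 [ 0.59871865 -0.06409553]
red2 [ 0.33360042 -0.0677055 ]
boxcorner [ 0.51676334 -0.32293659]
boxL [ 0.97466589 -0.0705947 ]
end [ 0.38230443 -0.28906788  0.0245    ] [ 0.38167868 -0.28662929  0.0245    ]
```

Emit:
drive_tool(steps=[[0.62,16.3,28.2,-1.4,0.0246],[0.62,16.3,28.2,-1.4,0.0246],[0.62,16.3,28.2,-1.4,0.0246],[0.62,16.3,28.2,-1.4,0.0246],[0.62,16.3,28.2,-1.4,0.0246],[0.62,16.3,28.2,-1.4,0.0246],[0.62,16.3,28.2,-1.4,0.0246],[0.62,16.3,28.2,-1.4,0.0246],[0.62,16.3,28.2,-1.4,0.0246],[0.62,16.3,28.2,-1.4,0.0246],[0.62,16.3,28.2,-1.4,0.0246],[0.62,16.3,28.2,-1.4,0.0246],[0.62,16.3,28.2,-1.4,0.0246],[0.62,16.3,28.2,-1.4,0.0246],[0.62,16.3,28.2,-1.4,0.0246],[0.62,16.3,28.2,-1.4,0.0246],[0.62,16.3,28.2,-1.4,0.0246],[0.62,16.3,28.2,-1.4,0.0246]])

```text
clock: 1.6
position: [0.4397, -0.0987, 0.2014]
ee_rot: [2.962, 1.047, -0.0]
force: [0.3, -0.9, -0.9]
width: 0.375
gripper_force: 0.0
```

```bash
python3 - <<'E'
from h import *
snap('wrist','w1'); o=observe(); c=load('w1'); print(o['clock'],o['position'],o['ee_rot'],o['joints'],c)
E
```

```text
1.65 [ 0.44293336 -0.09237637  0.20164575] [-2.95575321 -1.05822731 -0.00551648] [ 0.44546414  0.21386376 -0.41477381  1.98290561  0.10043018  0.96236649
 -0.90139037] {'vfov': 70.37024290332842, 'cx': 317.38340186612356, 'cy': 197.7896243115093, 'xyz': [0.49890382529438315, -0.05116924515896439, 0.36043540183416317], 'attitude': [2.5960540781369814, -1.239990537184134, -0.17861915401037232]}
```

View pics/w1.png

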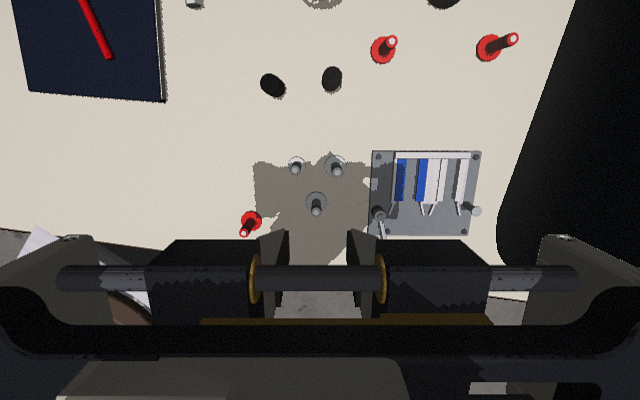

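Wrist view: the small cartridge is near (296,165), the large ones are at (336,165) and (316,205), and the magazine spans (371–482, 150–240). I'll enlarge that area.

```bash
python3 - <<'E'
from h import *
d=snap('wrist','w2'); o=observe(); c=load('w2'); print(o['position'],c['xyz'],c['attitude'],proj(c,o['position']))
a=cv2.imread('pics/w2.png')[140:245,280:490]; cv2.imwrite('pics/w2c.png',cv2.resize(a,(798,399),interpolation=cv2.INTER_CUBIC))
E
```

```text
[ 0.44149492 -0.09506209  0.20152683] [0.5013188274032078, -0.04492598833863564, 0.3610013484868344] [2.604583874999882, -1.2309690181207298, -0.17568898572154212] (np.float64(318.7058707749776), np.float64(247.160637347939))
```

View pics/w2c.png

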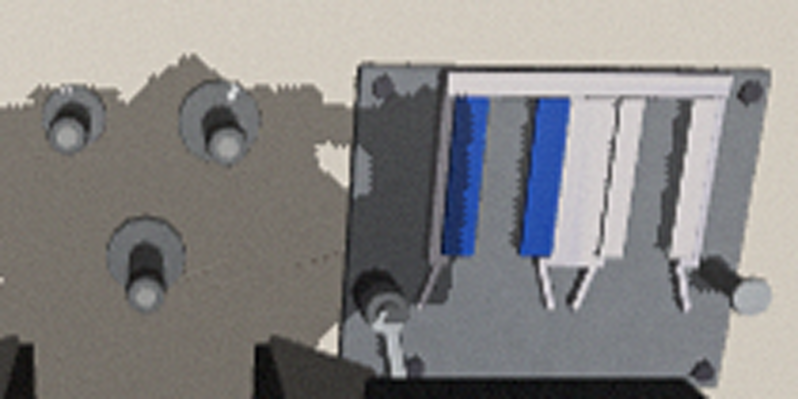

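```bash
cat >> h.py <<'E'
from scipy.optimize import least_squares
def mag(p,q): c,s=np.cos(p[2]),np.sin(p[2]); return np.array([p[0]+(c*q[0]-s*q[1])/1e3,p[1]+(s*q[0]+c*q[1])/1e3,q[2]/1e3])
def fitmag(c,C,f,p0=None):
    s=least_squares(lambda p:np.ravel([np.array(proj(c,mag(p,q)))-f(*a) for q,a in C]),np.load('mag.npy') if p0 is None else p0)
    return s.x,s.fun
E
python3 - <<'E'
from h import *
c=load('w2'); f=lambda x,y:(280+x/3.8,140+y/3.8)
C=[((44,72,6),(358,64)),((44,-64,6),(770,70)),((-70,-64,6),(715,385)),((-18,31.75,16.5),(476,256)),((-18,16.25,16.5),(520,256)),((-25,-53,35),(752,294)),((36,31.75,16.5),(488,97)),((36,16.25,16.5),(535,97))]
P,r=fitmag(c,C,f); print(P,np.round(r,1)); np.save('magw.npy',P)
for n,a,za,b,zb in (('L1',(220,122),.004,(227,147),.044),('L2',(146,253),.004,(147,295),.044),('s',(74,120),.004,(67,137),.036)):
    print(n,px(c,*f(*a),za)[:2],px(c,*f(*b),zb)[:2])
o=observe();print(o['position'],o['clock'])
P=np.load('mag.npy')
for q in((-44,24,6),(22,24,6)):print(mag(P,q),mag(np.load('magw.npy'),q))
E
```

```text
[ 0.5187005  -0.21553707  0.68133989] [ 0.1  0.5  0.3 -0.4  0.6  0.2 -0.9 -0.1 -0.3 -0.1 -0.2  0.5  0.  -0.3
  0.3 -0.2]
L1 [ 0.46409338 -0.10925387] [ 0.46380951 -0.10862607]
L2 [ 0.41259324 -0.11944295] [ 0.41208157 -0.12010413]
s [ 0.43348082 -0.0709233 ] [ 0.43404587 -0.07022112]
[ 0.44149492 -0.09506209  0.20152683] 1.7
[ 0.46978591 -0.22098476  0.006     ] [ 0.46940838 -0.22460828  0.006     ]
[ 0.52116021 -0.17955192  0.006     ] [ 0.52067253 -0.18303921  0.006     ]
```

Emit:
drive_tool(steps=[[0.62,8.2,-3.1,-20,0],[0.62,8.2,-3.1,-30,0],[0.62,8.3,-3.1,-30,0],[0.62,0,0,-30,0],[0.62,0,0,-20,0],[0.62,0,0,-11,0],[0.62,0,0,0,0],[0.62,0,0,0,0],[0.62,0,0,0,0]])

```text
clock: 2.45
position: [0.4645, -0.1097, 0.0613]
ee_rot: [2.962, 1.045, 0.001]
force: [0.6, -0.7, 0.1]
width: 0.384
gripper_force: 0.0
```

Emit:
drive_tool(steps=[[0.62,0,0,-16,0],[0.62,0,0,-16,0],[0.62,0,0,-15,0],[0.62,0,0,0,0],[1,0,0,0,0],[1,0,0,0,0],[1,0,0,0,0],[1,0,0,0,0],[1,0,0,0,0]], grip_force=20)

```text
clock: 3.2
position: [0.4647, -0.1096, 0.0144]
ee_rot: [2.962, 1.045, 0.002]
force: [-1.4, -0.1, 7.1]
width: 0.124
gripper_force: 20.0
```

Emit:
drive_tool(steps=[[1,0,0,15,0],[1,0,0,25,0],[1,0,0,20,0],[1,0.6,-20,0,0],[1,0.6,-25,0,0],[1,0.6,-25,0,0],[1,0.6,-25,0,0],[1,0.8,-21.2,0,0],[1,0,0,0,0],[1,0,0,-15,0],[1,0,0,-15,0],[1,0,0,-10,0],[1,0,0,-5,0],[1,0,0,0,0],[1,0,0,0,0]])

```text
clock: 4.45
position: [0.4674, -0.2253, 0.0287]
ee_rot: [-2.962, -1.046, 0.0]
force: [-0.1, -0.0, -1.4]
width: 0.122
gripper_force: 20.0
```

```bash
python3 - <<'E'
from h import *
d=snap('wrist','w3'); o=observe(); c=load('w3'); print(o['position'],o['force'],proj(c,o['position']))
P=np.load('magw.npy'); print([proj(c,mag(P,q)) for q in ((44,72,6),(-22,24,6))])
d=snap('side','s3')
a=cv2.imread('pics/w3.png')[110:310,220:420]; b=cv2.imread('pics/s3.png')[115:225,270:380]
cv2.imwrite('pics/w3c.png',np.hstack([cv2.resize(x,(400,400),interpolation=cv2.INTER_CUBIC) for x in(a,b)]))
E
```

```text
[ 0.46768082 -0.22546945  0.02900983] [ 0.58298244  1.25021598 -1.23751672] (np.float64(317.276830481169), np.float64(243.07159005842658))
[(np.float64(237.6837608956195), np.float64(89.71172883483159)), (np.float64(317.82536574179926), np.float64(195.24165419408476))]
```

View pics/w3c.png

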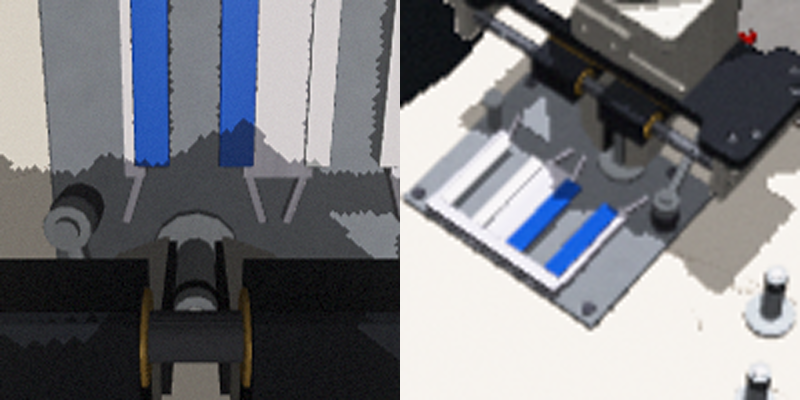

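The foot sits over the apron, about centred on the blue gap (foot at column ~319, gap at ~317). I'll lower it and slide.

Emit:
drive_tool(steps=[[1,0,0,-4,0],[1,0,0,-4,0],[1,0,0,0,0],[1,3.1,2.5,0,0],[1,3.1,2.5,0,0],[1,3.1,2.5,0,0],[1,3.1,2.5,0,0],[1,3.1,2.5,0,0],[1,3.1,2.5,0,0],[1,0,0,0,0]])

```text
clock: 5.38
position: [0.4869, -0.2097, 0.0206]
ee_rot: [-2.962, -1.047, -0.001]
force: [0.9, 0.0, -0.8]
width: 0.123
gripper_force: 20.0
```

Emit:
drive_tool(steps=[[1,3.1,2.5,0,0],[1,3.1,2.5,0,0],[1,3.1,2.5,0,0],[1,3.1,2.5,0,0],[1,3.1,2.5,0,0],[1,3.1,2.5,0,0],[1,3.1,2.5,0,0],[1,3.1,2.5,0,0],[1,3.1,2.5,0,0],[1,0,0,0,0],[1,0,0,0,0]])

```text
clock: 6.3
position: [0.514, -0.1879, 0.0205]
ee_rot: [2.962, 1.046, 0.0]
force: [0.4, -1.3, -1.0]
width: 0.127
gripper_force: 20.0
```

Emit:
drive_tool(steps=[[1,1.55,1.25,0,0],[1,1.55,1.25,0,0],[1,1.55,1.25,0,0],[1,0.8,0.65,0,0],[1,0.8,0.65,0,0],[1,0,0,0,0]])

```text
clock: 6.8
position: [0.5203, -0.1829, 0.0206]
ee_rot: [2.962, 1.046, 0.0]
force: [-0.1, 0.7, -1.0]
width: 0.125
gripper_force: 20.0
```

Emit:
drive_tool(steps=[[1,0.8,0.65,0,0],[1,0.8,0.65,0,0],[1,0.8,0.65,0,0],[1,0,0,0,0],[1,0,0,0,0]])

```text
clock: 7.22
position: [0.5212, -0.1821, 0.0205]
ee_rot: [2.963, 1.044, -0.004]
force: [-3.2, -3.9, 3.2]
width: 0.121
gripper_force: 20.0
```

Emit:
drive_tool(steps=[[1,-0.8,-0.65,-0.4,0],[0.72,0,0,0,0],[0.72,0,0,0,0],[0.72,0,0,0,0],[0.72,0,0,10,0],[0.68,0,0,25,0],[0.62,-10,0,25,0],[0.62,-30,10,0,0],[0.62,-30,20,0,0],[0.62,-30,20,0,0],[0.62,-10,11.3,0,0],[0.62,0,0,0,0],[0.62,0,0,0,0]])

```text
clock: 8.3
position: [0.412, -0.1202, 0.081]
ee_rot: [2.961, 1.047, 0.002]
force: [1.2, -0.7, -0.0]
width: 0.379
gripper_force: 0.0
```

```bash
python3 - <<'E'
from h import *
d=snap('side','s4'); d=snap('wrist','w4'); o=observe(); c=load('w4');print(o['position'])
P=np.load('magw.npy'); print(proj(c,mag(P,(22,24,50))), [proj(c,(.412,-.120,z)) for z in (.005,.044)])
a=cv2.imread('pics/w4.png')[80:280,240:540]; b=cv2.imread('pics/s4.png')[110:240,265:395]
cv2.imwrite('pics/w4c.png',np.hstack([cv2.resize(a,(450,300),interpolation=2),cv2.resize(b,(300,300),interpolation=2)]))
E
```

```text
[ 0.41316794 -0.1210199   0.08073913]
(np.float64(488.97374025273484), np.float64(162.25189676545182)) [(np.float64(315.46562011031875), np.float64(205.34555496612762)), (np.float64(315.2407230250712), np.float64(221.57327824477937))]
```

View pics/w4c.png

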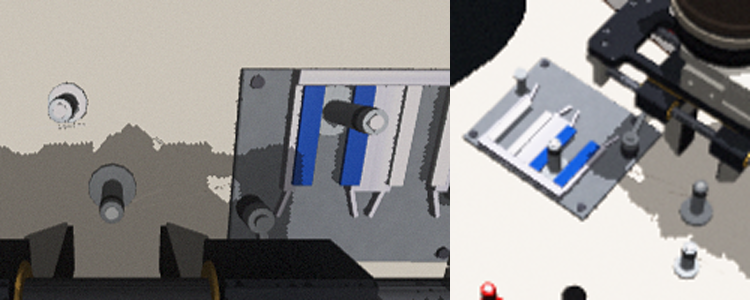

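L1 is upright at the back seat, with its top at (490,161) against a predicted (489,162). L2 is where I expected it, at (315,204).

Emit:
drive_tool(steps=[[0.62,0,0,-20,0],[0.62,0,0,-20,0],[0.62,0,0,-16,0],[0.62,0,0,-10.5,0],[0.62,0,0,0,0],[1,0,0,0,0],[1,0,0,0,0],[1,0,0,0,0],[1,0,0,0,0],[1,0,0,0,0]])

```text
clock: 9.23
position: [0.4122, -0.1207, 0.0143]
ee_rot: [2.962, 1.045, 0.002]
force: [0.2, -0.1, 3.4]
width: 0.123
gripper_force: 20.0
```

Emit:
drive_tool(steps=[[1,0,0,15,0],[1,0,0,25,0],[1,0,0,20,0],[1,10,-20,0,0],[1,12,-23,0,0],[1,12,-23,0,0],[1,12,-23,0,0],[1,9.4,-15.9,0,0],[1,0,0,0,0],[1,0,0,-20,0],[1,0,0,-20,0],[1,0,0,-10,0],[1,0,0,-3.8,0],[1,0,0,0,0],[1,0,0,0,0]])

```text
clock: 10.48
position: [0.467, -0.225, 0.0202]
ee_rot: [-2.962, -1.046, 0.0]
force: [-0.0, -0.4, -0.6]
width: 0.122
gripper_force: 20.0
```

Emit:
drive_tool(steps=[[1,0.5,-0.6,0,0],[1,0,0,0,0],[1,3.1,2.5,0,0],[1,3.1,2.5,0,0],[1,3.1,2.5,0,0],[1,3.1,2.5,0,0],[1,3.1,2.5,0,0],[1,3.1,2.5,0,0],[1,3.1,2.5,0,0],[1,3.1,2.5,0,0],[1,3.1,2.5,0,0],[1,0,0,0,0],[1,0,0,0,0]])

```text
clock: 11.57
position: [0.4956, -0.2033, 0.0198]
ee_rot: [2.962, 1.046, 0.0]
force: [-0.7, -0.2, -0.8]
width: 0.122
gripper_force: 20.0
```

Emit:
drive_tool(steps=[[1,1.2,0.95,0,0],[1,0.8,0.65,0,0],[1,0.8,0.65,0,0],[1,0.8,0.65,0,0],[1,0.8,0.65,0,0],[1,0.8,0.65,0,0],[1,0,0,0,0],[1,0,0,0,0]])

```text
clock: 12.23
position: [0.5003, -0.1995, 0.0198]
ee_rot: [2.963, 1.045, -0.001]
force: [-0.8, -1.7, 0.0]
width: 0.121
gripper_force: 20.0
```

Emit:
drive_tool(steps=[[1,0.8,0.65,0,0],[1,0.8,0.65,0,0],[1,0,0,0,0],[1,0,0,0,0]])

```text
clock: 12.57
position: [0.5007, -0.1992, 0.0197]
ee_rot: [2.963, 1.044, -0.004]
force: [-6.0, -4.6, 2.4]
width: 0.122
gripper_force: 20.0
```

Emit:
drive_tool(steps=[[1,-1.2,-1,0,0],[0.72,0,0,0,0],[0.72,0,0,0,0],[0.72,0,0,0,0],[0.72,0,0,10,0],[0.68,0,0,25,0],[0.62,0,10,25,0],[0.62,-15,28,0,0],[0.62,-15,28,0,0],[0.62,-15,28,0,0],[0.62,-15,25,0,0],[0.62,-7,9.6,0,0],[0.62,0,0,0,0],[0.62,0,0,0,0]])

```text
clock: 13.73
position: [0.4347, -0.0703, 0.0805]
ee_rot: [2.961, 1.047, 0.002]
force: [0.4, -0.5, -0.1]
width: 0.379
gripper_force: 0.0
```

```bash
python3 - <<'E'
from h import *
d=snap('side','s5'); d=snap('wrist','w5'); o=observe(); c=load('w5');print(o['position'])
P=np.load('magw.npy'); print([proj(c,mag(P,(x,24,50))) for x in (22,-6)], [proj(c,(.4337,-.0706,z)) for z in (.005,.036)])
a=cv2.imread('pics/w5.png')[80:280,270:630]; b=cv2.imread('pics/s5.png')[110:240,265:395]
cv2.imwrite('pics/w5c.png',np.hstack([cv2.resize(a,(540,300),interpolation=2),cv2.resize(b,(260,300),interpolation=2)]))
E
```

```text
[ 0.4351768  -0.0713935   0.08024155]
[(np.float64(512.2654899109951), np.float64(229.16891575198474)), (np.float64(505.1246530533326), np.float64(263.882321333265))] [(np.float64(315.3910060888595), np.float64(206.14174591721027)), (np.float64(315.1929939115963), np.float64(218.72845462606975))]
```

View pics/w5c.png

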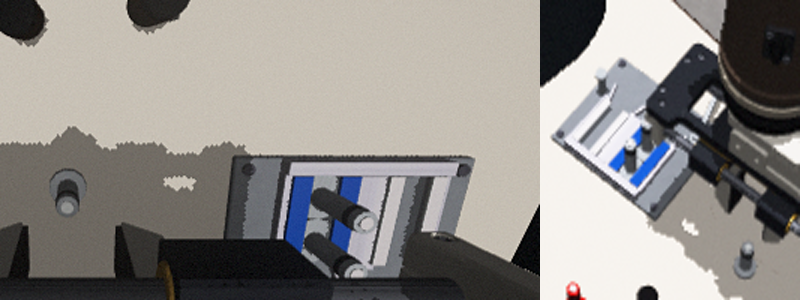

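Emit:
drive_tool(steps=[[0.62,-0.5,-0.3,-20,0],[0.62,0,0,-20,0],[0.62,0,0,-16,0],[0.62,0,0,-10.7,0],[0.62,0,0,0,0],[1,0,0,0,0],[1,0,0,0,0],[1,0,0,0,0],[1,0,0,0,0],[1,0,0,0,0]])

```text
clock: 14.67
position: [0.4341, -0.0709, 0.0138]
ee_rot: [2.962, 1.045, 0.002]
force: [0.5, 0.0, 4.5]
width: 0.125
gripper_force: 20.0
```

Emit:
drive_tool(steps=[[0.62,0,0,0,0],[0.62,0,0,0,0],[0.62,0,0,0,0],[0.62,0,0,0,0.1208],[0.62,0,0,0,0.1208],[0.62,0,0,0,0.1208],[0.62,0,0,0,0.1208],[0.62,0,0,0,0.1208],[0.62,0,0,0,0.1208],[0.62,0,0,0,0.1208],[0.62,0,0,0,0.1208],[0.62,0,0,0,0.1208],[0.62,0,0,0,0.1208],[0.62,0,0,0,0.1208],[0.62,0,0,0,0.1208],[0.62,0,0,0,0.1208],[0.62,0,0,0,0],[0.62,0,0,0,0]])

```text
clock: 16.17
position: [0.4334, -0.0707, 0.013]
ee_rot: [-1.362, -2.831, -0.001]
force: [-0.1, 0.2, 0.5]
width: 0.379
gripper_force: 0.0
```

Emit:
drive_tool(steps=[[1,0,0,0,0],[1,0,0,0,0],[1,0,0,0,0],[1,0,0,0,0],[1,0,0,0,0]])

```text
clock: 16.58
position: [0.4336, -0.0706, 0.0132]
ee_rot: [1.357, 2.833, -0.0]
force: [0.9, -0.6, -0.2]
width: 0.12
gripper_force: 20.0
```

Emit:
drive_tool(steps=[[1,0,0,15,0],[1,0,0,30,0],[1,0,0,25,0],[1,8.4,-24,0,0],[1,8.4,-24,0,0],[1,8.4,-24,0,0],[1,8.4,-24,0,0],[1,8.4,-24,0,0],[1,8.4,-24,0,0],[1,8.3,-24.2,0,0],[1,8.3,-24.2,0,0],[1,0,0,0,0],[1,0,0,0,0],[1,0,0,-20,0],[1,0,0,-20,0],[1,0,0,-10,0],[1,0,0,-5,0],[1,0,0,0,0],[1,0,0,0,0]])

```text
clock: 18.17
position: [0.5008, -0.2626, 0.0286]
ee_rot: [1.355, 2.834, 0.0]
force: [1.1, 0.2, 0.6]
width: 0.123
gripper_force: 20.0
```

```bash
python3 - <<'E'
from h import *
d=snap('side','s6'); d=snap('wrist','w6'); o=observe(); c=load('w6');print(o['position'],o['force'])
P=np.load('magw.npy'); c_,s_=np.cos(P[2]),np.sin(P[2]); q=o['position'][:2]-P[:2]; print('mag',c_*q[0]+s_*q[1],-s_*q[0]+c_*q[1])
a=cv2.imread('pics/w6.png')[80:280,160:480]; b=cv2.imread('pics/s6.png')[110:240,265:395]
cv2.imwrite('pics/w6c.png',np.hstack([cv2.resize(a,(480,300),interpolation=2),cv2.resize(b,(300,300),interpolation=2)]))
E
```

```text
[ 0.50125273 -0.2629851   0.02911364] [ 0.63223338  1.19760214 -0.63772314]
mag -0.04343659495931063 -0.02586508047926965
```

View pics/w6c.png

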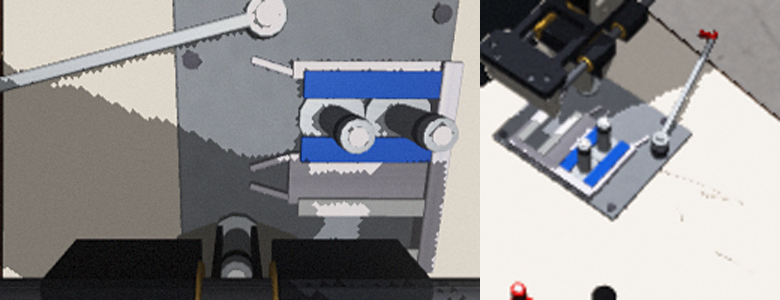

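Both large cartridges stand in the blue row touching each other, and the small one hangs over its apron. I'll lower it and slide.

Emit:
drive_tool(steps=[[1,0,0,-5,0],[1,0,0,-4.2,0],[1,0,0,0,0],[1,3.1,2.5,0,0],[1,3.1,2.5,0,0],[1,3.1,2.5,0,0],[1,3.1,2.5,0,0],[1,3.1,2.5,0,0],[1,3.1,2.5,0,0],[1,0,0,0,0],[1,0,0,0,0]])

```text
clock: 19.18
position: [0.5196, -0.2474, 0.0189]
ee_rot: [1.355, 2.834, 0.001]
force: [-0.3, 1.0, 1.0]
width: 0.125
gripper_force: 20.0
```

Emit:
drive_tool(steps=[[1,3.1,2.5,0.4,0],[1,3.1,2.5,0,0],[1,3.1,2.5,0,0],[1,3.1,2.5,0,0],[1,3.1,2.5,0,0],[1,3.1,2.5,0,0],[1,3.1,2.5,0,0],[1,3.1,2.5,0,0],[1,3.1,2.5,0,0],[1,0,0,0,0],[1,0,0,0,0]])

```text
clock: 20.1
position: [0.5472, -0.2253, 0.0193]
ee_rot: [1.355, 2.834, 0.0]
force: [0.3, -0.9, 0.4]
width: 0.123
gripper_force: 20.0
```

Emit:
drive_tool(steps=[[1,1.55,1.25,0,0],[1,1.55,1.25,0,0],[1,1.55,1.25,0,0],[1,0.8,0.65,0,0],[1,0.8,0.65,0,0],[1,0.8,0.65,0,0],[1,0.8,0.65,0,0],[1,0,0,0,0],[1,0,0,0,0]])

```text
clock: 20.85
position: [0.5549, -0.2192, 0.0193]
ee_rot: [-1.356, -2.834, -0.0]
force: [0.1, 0.3, -0.7]
width: 0.123
gripper_force: 20.0
```

Emit:
drive_tool(steps=[[1,0.8,0.65,0,0],[1,0.8,0.65,0,0],[1,0.8,0.65,0,0],[1,0,0,0,0],[1,0,0,0,0]])

```text
clock: 21.27
position: [0.5557, -0.2187, 0.0191]
ee_rot: [-1.357, -2.831, 0.005]
force: [-4.7, -4.0, 3.2]
width: 0.119
gripper_force: 20.0
```

Emit:
drive_tool(steps=[[1,-1.2,-1,-0.3,0],[0.74,0,0,0,0],[0.74,0,0,0,0],[0.74,0,0,0,0],[0.74,0,0,10,0],[0.74,0,0,30,0],[0.74,0,0,30,0],[1,-20,-4,0,0],[1,-30,-6,0,0],[1,-30,-5,0,0],[1,-30,-5,0,0],[1,-30,-5,0,0],[1,-25,-4,0,0],[1,-10.5,-1,0,0],[1,0,0,0,0],[1,0,0,0,0]])

```text
clock: 22.6
position: [0.3815, -0.2485, 0.0898]
ee_rot: [1.356, 2.832, 0.0]
force: [-0.0, 0.2, -0.2]
width: 0.006
gripper_force: 0.0
```

```bash
python3 - <<'E'
from h import *
d=snap('side','s7'); d=snap('wrist','w7'); o=observe(); c=load('w7');print(o['position'],o['width'])
P=np.load('magw.npy'); print([proj(c,mag(P,q)) for q in ((22,24,50),(-6,24,50),(25,-26,42))])
S=load('s7'); print([proj(S,mag(P,q)) for q in ((22,24,50),(-6,24,50),(25,-26,42))])
a=cv2.imread('pics/w7.png')[60:260,160:480]; b=cv2.imread('pics/s7.png')[110:240,265:395]
cv2.imwrite('pics/w7c.png',np.hstack([cv2.resize(a,(480,300),interpolation=2),cv2.resize(b,(300,300),interpolation=2)]))
E
```

```text
[ 0.38256993 -0.2480747   0.08964232] 0.007093386260104905
[(np.float64(507.3664524769595), np.float64(262.9239583829799)), (np.float64(471.68684497206687), np.float64(263.0316394918589)), (np.float64(493.98608514383056), np.float64(310.05125361744723))]
[(np.float64(309.88558112314615), np.float64(170.0025681765682)), (np.float64(318.8605603261975), np.float64(160.6422763026918)), (np.float64(289.1107941343207), np.float64(160.19756592772154))]
```

View pics/w7c.png

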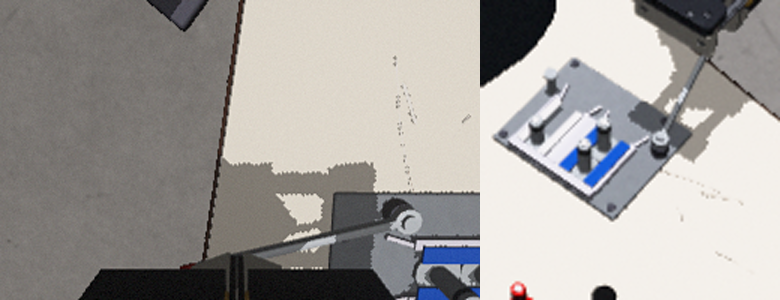

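All three cartridges stand in their rows, and the hasp is open. I'll lower the shut fingers behind the bar.

Emit:
drive_tool(steps=[[1,-6,5,-20,0],[1,0,0,-25,0],[1,0,0,-20,0],[1,0,0,-11,0],[1,0,0,0,0],[1,5,-6,0,0],[1,5.6,-6.4,0,0],[1,6.2,-5.9,0,0],[1,6.7,-5.3,0,0],[1,7.1,-4.7,0,0],[1,7.5,-4.1,0,0],[1,7.8,-3.4,0,0],[1,0,0,0,0],[1,0,0,0,0]])

```text
clock: 23.87
position: [0.4211, -0.2792, 0.0131]
ee_rot: [1.356, 2.833, 0.001]
force: [-0.1, 0.8, 1.1]
width: 0.007
gripper_force: 0.0
```

Emit:
drive_tool(steps=[[1,8.1,-2.7,0,0],[1,8.3,-2,0,0],[1,8.4,-1.3,0,0],[1,8.5,-0.5,0,0],[1,8.5,0.2,0,0],[1,8.5,1,0,0],[1,8.3,1.7,0,0],[1,0,0,0,0],[1,0,0,0,0]])

```text
clock: 24.62
position: [0.4798, -0.2822, 0.013]
ee_rot: [1.355, 2.834, 0.001]
force: [-0.5, -0.3, -0.2]
width: 0.004
gripper_force: 0.0
```

```bash
python3 - <<'E'
from h import *
d=snap('side','s8'); d=snap('wrist','w8'); d=snap('top','t8'); o=observe()
P=np.load('magw.npy'); c_,s_=np.cos(P[2]),np.sin(P[2]); q=o['position'][:2]-P[:2]; print('mag',c_*q[0]+s_*q[1],-s_*q[0]+c_*q[1],o['force'])
for n in('s8','t8'):
    im=cv2.imread(f'pics/{n}.png').astype(int); m=(im[:,:,2]>120)&(im[:,:,1]<70)&(im[:,:,0]<70)
    k,l,st,ce=cv2.connectedComponentsWithStats(m.astype(np.uint8)); print(n,[(st[i][4],px(load(n),*ce[i],.0245)[:2].round(3).tolist(),ce[i].round().tolist()) for i in range(1,k) if st[i][4]>5])
print('closed end',mag(P,(-25,-56,24)))
E
```

```text
mag -0.07341262553610427 -0.027081098328797786 [ 0.40059838 -0.5834668   0.42809847]
s8 [(np.int32(8), [0.678, -0.162], [232.0, 201.0]), (np.int32(93), [0.676, -0.139], [235.0, 211.0]), (np.int32(10), [0.332, -0.071], [419.0, 207.0]), (np.int32(91), [0.346, -0.053], [416.0, 217.0]), (np.int32(9), [0.599, -0.068], [282.0, 236.0]), (np.int32(102), [0.601, -0.049], [283.0, 246.0]), (np.int32(335), [0.434, 0.211], [416.0, 369.0])]
t8 [(np.int32(7), [0.576, 0.304], [148.0, 175.0]), (np.int32(179), [0.436, 0.209], [186.0, 232.0]), (np.int32(40), [0.34, -0.069], [305.0, 270.0])]
closed end [ 0.53455299 -0.27477978  0.024     ]
```

Emit:
drive_tool(steps=[[1,6,3.2,0,0],[1,3.1,2,0,0],[1,2.4,1.8,0,0],[1,1.6,1.3,0,0],[1,0.8,0.65,0,0],[1,0,0,0,0],[1,0,0,0,0]])

```text
clock: 25.35
position: [0.493, -0.2736, 0.013]
ee_rot: [-1.356, -2.834, -0.0]
force: [-0.7, 0.4, -0.5]
width: 0.005
gripper_force: 0.0
```

Emit:
drive_tool(steps=[[1,0.8,0.65,0,0],[1,0.8,0.65,0,0],[1,0.8,0.65,0,0],[1,0.8,0.65,0,0],[1,0,0,0,0],[1,0,0,0,0]])

```text
clock: 25.85
position: [0.4961, -0.2713, 0.013]
ee_rot: [-1.356, -2.834, 0.0]
force: [-0.7, -0.5, -0.4]
width: 0.005
gripper_force: 0.6
```

Emit:
drive_tool(steps=[[1,0.8,0.65,0,0],[1,0.8,0.65,0,0],[1,0.8,0.65,0,0],[1,0,0,0,0],[1,0,0,0,0]])

```text
clock: 26.27
position: [0.4963, -0.271, 0.0128]
ee_rot: [-1.357, -2.83, 0.006]
force: [-7.5, -5.2, 4.5]
width: 0.002
gripper_force: 4.9
```

```bash
python3 - <<'E'
from h import *
for n in('side','wrist','top'): snap(n,n+'9')
P=np.load('magw.npy')
for n in('side9','wrist9'):print([proj(load(n),mag(P,q)) for q in((-34,62,24.5),(-34,-53,24.5))])
a=cv2.imread('pics/wrist9.png')[100:280,160:480]; b=cv2.imread('pics/side9.png')[110:210,265:365]
cv2.imwrite('pics/w9c.png',np.hstack([cv2.resize(a,(480,270),interpolation=2),cv2.resize(b,(270,270),interpolation=2)]))
E
```

```text
[(np.float64(342.50258026214277), np.float64(168.67568150875908)), (np.float64(297.78930200928386), np.float64(140.02469454449863))]
[(np.float64(355.29561953109095), np.float64(81.53314318063453)), (np.float64(348.9761932138227), np.float64(288.39382097613225))]
```

View pics/w9c.png

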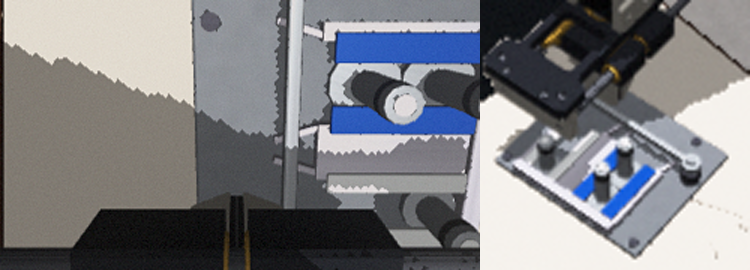

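The bar has hit its stop, lies across both mouths, and I measured about 10 N. I'll back off and lift.

Emit:
drive_tool(steps=[[1,-3,-2.5,0,0],[1,-8,-6.5,0,0],[1,-8,-6.5,10,0],[1,0,0,30,0],[1,0,0,40,0],[1,-20,0,40,0],[1,-30,0,20,0],[1,-30,0,0,0],[1,-30,0,0,0],[1,0,0,0,0],[1,0,0,0,0],[1,0,0,0,0]])

```text
clock: 27.42
position: [0.3713, -0.285, 0.1506]
ee_rot: [1.356, 2.832, 0.0]
force: [-0.1, 0.4, -0.4]
width: 0.003
gripper_force: 0.0
```

```bash
python3 - <<'E'
from h import *
P=np.load('magw.npy');c_,s_=np.cos(P[2]),np.sin(P[2])
for n in('side','top'):
    snap(n,n+'10'); n+='10'
    im=cv2.imread(f'pics/{n}.png').astype(int); m=(im[:,:,2]>110)&(im[:,:,1]<90)&(im[:,:,0]<90)
    k,l,st,ce=cv2.connectedComponentsWithStats(m.astype(np.uint8))
    for i in range(1,k):
        w=px(load(n),*ce[i],.0245)[:2]; q=w-P[:2]; r=(c_*q[0]+s_*q[1],-s_*q[0]+c_*q[1])
        if abs(r[0])<.1 and abs(r[1])<.1: print(n,st[i][4],ce[i],np.round(r,4))
# bar brightness profile across mag x at several y, in side view
    g=cv2.imread(f'pics/{n}.png',0); c=load(n)
    for y in (40,0,-30): print(n,y,[int(g[int(round(v)),int(round(u))]) for u,v in (proj(c,mag(P,(x,y,28.5))) for x in range(-50,-18,2))])
o=observe();print(o['clock'],o['position'],o['force'])
E
```

```text
side10 5 [293.6 138. ] [-0.0327 -0.0631]
side10 3 [291.33333333 142.        ] [-0.0218 -0.0602]
side10 40 [156, 158, 157, 156, 155, 155, 156, 159, 167, 213, 213, 95, 66, 106, 137, 137]
side10 0 [160, 163, 160, 161, 161, 157, 158, 158, 161, 202, 207, 61, 61, 116, 129, 129]
side10 -30 [161, 161, 165, 165, 163, 161, 161, 159, 172, 204, 186, 186, 78, 124, 124, 117]
top10 4 [393.5 184.5] [-0.0308 -0.0632]
top10 40 [151, 152, 152, 154, 152, 152, 150, 146, 154, 173, 170, 154, 147, 154, 154, 157]
top10 0 [148, 151, 150, 150, 148, 147, 145, 137, 137, 177, 171, 154, 143, 143, 150, 166]
top10 -30 [149, 148, 147, 149, 149, 148, 142, 137, 177, 177, 169, 154, 145, 145, 146, 143]
27.5167 [ 0.37209835 -0.28452716  0.15044126] [-0.7275015  -0.33793126 -0.56568113]
```

```bash
python3 -c "
from cell import arm
print(arm.sign_off())"
```

```text
the job is handed in; nothing more can be done
None
```

I handed the job in at 27.5 s; the sign-off gave no verdict. Both large cartridges are home in the blue row and the small one in the white row, the hasp is shut at its stop, and I never touched the beaker or vials.

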